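# Bring the orange-lidded jar of the desk carousel to the front and hold it there

### The job

I want to unscrew the jar with the orange lid: turn the jar carousel slowly and gently by its wooden handle until that jar stands squarely at the front, midway along the little tray, and finish still holding the handle so that the turntable stays put. The turntable runs very freely, so do not let it spin on by itself; keep your fingers off the jars, leave them all sitting upright in their places, and leave the keyboard, the mouse and the mug where they are.

Things in the scene. Friction and masses are not known exactly. Their poses are not given: they have to be found in the camera images.
- carousel_base: fixed square dark wooden plinth of the jar carousel, 200 x 200 mm, top 28 mm above the desk, with an open tray (150 mm wide, 16 mm high, reaching 174 mm from the centre) on its front side only. Origin: centre of its underside, on the desk and on the turning axis. Its -x axis points to its front, towards the tray; z up. Place and yaw differ each time.
- front_place (a point): the place at the front of the carousel where the orange-lidded jar's foot centre has to come: 88 mm from the turntable's axis towards the tray, midway across the plinth, 46 mm above the desk.
- turntable: round white disc, 256 mm across, 12 mm thick, underside (origin, on the axis) 34 mm above the desk. Turns endlessly either way about the vertical on a free ball bearing (friction about 0.01 N m; let go while moving, it coasts on). Six black collars on it (60 mm outside, 12 mm high), 88 mm from the axis, 60 degrees apart, hold a jar each, the orange-lidded one on its -x axis.
- handle: dark wooden cross bar on the turntable's central steel post (16 mm diameter), turning with the turntable: 90 mm long (its y), 16 mm thick (its x), 26 mm high. Origin: the bar's centre, on the turning axis, 170 mm above the desk. Axes parallel to the turntable's; the orange-lidded jar lies on its -x side. Jar tops are at 110 mm, leaving 47 mm free below the bar.
- jar_orange: clear screw jar with an ORANGE lid and orange keycaps in it, 50 mm diameter (lid 54 mm), 64 mm high, 55 to 110 g, standing loose in a collar of the turntable (2 mm play all round). Origin: centre of its underside, 46 mm above the desk.
- jar_white: bystander: the same kind of jar with a white lid, loose in another collar of the turntable. Origin: centre of its underside.
- jar_black: bystander: the same kind of jar with a black lid, loose in another collar of the turntable. Origin: centre of its underside.
- jar_grey: bystander: the same kind of jar with a grey lid, loose in another collar of the turntable. Origin: centre of its underside.
- jar_blue: bystander: the same kind of jar with a blue lid, loose in another collar of the turntable. Origin: centre of its underside.
- jar_green: bystander: the same kind of jar with a green lid, loose in another collar of the turntable. Origin: centre of its underside.
- keyboard: bystander: compact black keyboard with light keys, 110 x 300 x 29 mm, long side along its y axis, loose on the desk to the robot's left of the carousel. Origin: centre of its underside.
- mouse: bystander: black computer mouse, 110 (along its x) x 60 x 34 mm, loose on the desk to the robot's right. Origin: centre of its underside.
- mug: bystander: blue ceramic mug, 82 mm across, 95 mm high, handle towards its +y, loose on the desk to the robot's right. Origin: centre of its underside.
There are look-alikes about, which are no part of the job. Of the things like the jar_orange, leave any that is pink or red; of the rest the smaller one is meant.

How it is judged:
By the outcome, as a careful person would: the job done as asked, in the order asked, and still so for the second after the job is handed in, while the arm keeps its last pose, push and grip.
It also fails if it takes over 54 s, if anything falls off the work surface, if the arm or the gripper's body presses on something with over 40 N, if the wrist force passes 120 N, or if a joint passes its speed limit or range.

### The arm

A 6-joint arm with a two-finger parallel gripper is mounted at the origin on the work surface. World frame = base frame: x ahead of the robot, y to its left, z up, the work surface at z = 0. Lengths are in m, angles in rad, forces in N, time in s.
With the tool pointing down it reaches from about 0.25 to 0.775 m from the base axis. Payload 4 kg.
Tool frame: the origin (TCP) lies midway between the tips of the shut fingers; the grasp point (between the pads) lies grip_point_offset behind it (grip_point_offset is the distance from the TCP to the grasp point, in m); z points along the fingers, y is the line along which they close (so a half turn about z gives the same grasp; the last joint's range is limited). The gripper opens to 94 mm and grips with 3 to 60 N. Pads are 16 mm wide; open, the fingers measure 119 mm over their backs; the gripper's body (75 mm by 177 mm) begins 78 mm behind the grasp point.
Start: joints at [-1.269, 0.087, 1.371, -0, 1.684, -0.103], TCP at [0.217, -0.506, 0.206] pointing down, gripper open.
Joint ranges: [-3.1, 3.1], [-0.76, 2.03], [0.27, 2.55], [-1.08, 4.22], [0.17, 2.65], [-2.57, 2.57]. Speed limits (rad/s): [2.79, 2.79, 3.14, 3.14, 3.14, 3.14].

### API

Orientations are given as [roll, pitch, yaw] about the fixed x, y, z axes, in that order (R = Rz(yaw) Ry(pitch) Rx(roll)).
In Python, from bench import * gives the robot as it stands. The module is installed in compiled form; this text tells all that it offers.
- The arm moves only by the tool apply_moves, never from a script. Its argument "commands" is a list of rows, each a list of 7 numbers: the turn, a rotation vector about the world's x, y, z in rad, then the shift along the world's x, y, z in m, then the opening in per cent of the stroke, from 0 (shut) to 100 (fully open). In form: [[ax, ay, az, x, y, z, jaw], ...]. A call has exactly 5 rows; each row is the pose to reach, as a shift and turn from the pose commanded when the call began; what a row does not reach only later rows make up. A row lasts 1/10 s, in which the tool goes at most 50 mm and 8.59 degrees, less where a joint would pass 70% of its speed; a pose out of reach is approached as far as the arm can. A call with a gripper value outside its range is refused whole. The fingers move at their own pace and stop on an object; the grip force is fixed at half the most. Time passes only in rows, so rows that repeat a pose let the fingers close, or fill a call up. It gives the time, the measured TCP pose, the force, the opening and the grip force at its end, in the units of the state.
- get_obs(): the state, without advancing time (a new reading comes with each control period).
- snapshot(name): name is "scene" or "top"; returns a dict with "pixels" (480x640x3 uint8, red, green, blue), "vertical_fov" (degrees; the focal length in pixels is half the picture's height over the tangent of half this angle, whatever the lens; pixels are square), "cx", "cy" (the principal point, pixels), "k1" (the pictures are not rectified: a ray, as slopes to the right and down, at radius r is drawn at 1 + k1 r^2 times it, then the intrinsics apply), "rvec" (rotation vector, rad) and "tvec" (3), from world to camera coordinates, as OpenCV has them. Camera axes: x right, y down, z forward; pixel columns grow to the right and rows downward; lengths in m; the calibration is good to about 2 mm. A picture is of the moment at which its call begins. There is no depth.
- close_job(): hands the job in; it is judged then, once.
Trained networks look in the newest picture that a camera, given by its name, has taken for a name from the list of things; names that differ only in an ending like _2 or _b are one class to them, and where a whole thing is asked for, a point or a joint stands for the part that bears it (a point fixed in the world has none). Each returns a list of dicts, best first, with "score" (0 to 1); they miss things now and then, are a little off and sometimes report something else, mostly with a low value. They report only what shows in the picture. A call takes as long as a camera call. They do not tell look-alikes from the thing itself.
- masks_of(camera, query): "mask" (480x640 bool, what is visible of it) and "extent" ([left, top, right, bottom] in pixels, round what is visible of it).
- place_of(camera, query): "pixel" ([column, row] in pixels: a listed point, or the origin of a listed thing).
The state is a dict: "time": time; "joint_positions": joint angles; "qvel": joint speeds; "joint_torque": joint torques, N m; "tool_pos": TCP position; "ee_rot": TCP orientation; "wrist_force": force on the tool from outside, world axes, zero at the start; "wrist_torque": the same for the moment, N m; "width": finger opening in m; "finger_force": force on a finger pad.
Only numpy, scipy, OpenCV 4.12 (cv2) and the standard library are available. Lean on these libraries where they do the work, as an engineer would, in place of code of your own. Each camera call takes 0.05 s, during which the arm holds its last target. There are 200 camera calls.

## Working session

There is one attempt and no reset: what is moved stays moved. The work goes in short steps, Python scripts to look and compute and a tool call to move; the robot and the scene stay as the last step left them, time stands still between calls to the robot, and variables do not carry over. Pictures are saved under pics/ and viewed, at most 10 in all, crops included, and the job is handed in when it is done.

Besides the shell and the picture viewer there is one more tool, called after "Call:" in YAML: its name, and indented under it one key for each argument. apply_moves: Moves the arm, as the interface text tells. Its arguments: {"type":"object","properties":{"commands":{"type":"array"}},"required":["commands"]}

```bash
mkdir -p pics; cat > h.py <<'E'
from bench import *
import numpy as np, cv2
def cam(s):
    f=240/np.tan(np.radians(s["vertical_fov"])/2)
    R=cv2.Rodrigues(np.array(s["rvec"],float))[0]; t=np.array(s["tvec"],float).ravel()
    return f,R,t
def ray(s,px,z):
    f,R,t=cam(s)
    d=np.array([(px[0]-s["cx"])/f,(px[1]-s["cy"])/f]); u=d.copy()
    for _ in range(30): u=d/(1+s["k1"]*(u@u))
    c=-R.T@t; v=R.T@np.array([u[0],u[1],1])
    return c+v*(z-c[2])/v[2]
def proj(s,P):
    f,R,t=cam(s); q=R@np.array(P)+t; u=q[:2]/q[2]; u=u*(1+s["k1"]*(u@u))
    return u*f+[s["cx"],s["cy"]]
def save(s,n): cv2.imwrite("pics/"+n,s["pixels"][:,:,::-1])
E
python3 - <<'E'
from h import *
Z=dict(carousel_base=0,turntable=.034,handle=.170,jar_orange=.046,jar_white=.046,jar_black=.046,jar_grey=.046,jar_blue=.046,jar_green=.046,front_place=.046)
for c in("top","scene"):
    s=snapshot(c); save(s,c+"1.png"); f,R,t=cam(s); print(c,f,s["k1"],-R.T@t)
    for q,z in Z.items():
        for d in place_of(c,q)[:3]:
            if d["score"]>.2: print(q,round(d["score"],2),np.round(d["pixel"],1),ray(s,d["pixel"],z).round(4))
o=get_obs();print(o)
E
```

```text
top 488.5408122363479 -0.10900069489476635 [0.3635114  0.05508562 1.18995568]
turntable 0.56 [373.  213.4] [ 0.5864 -0.0754  0.034 ]
handle 0.74 [378.  202.8] [ 0.5831 -0.0714  0.17  ]
jar_orange 0.78 [403.7 190.3] [ 0.64   -0.1499  0.046 ]
jar_orange 0.68 [375.1 322.9] [ 0.3259 -0.0724  0.046 ]
jar_orange 0.57 [471.8 172.9] [ 0.6826 -0.3195  0.046 ]
jar_white 0.65 [380.2 244.2] [ 0.5098 -0.0891  0.046 ]
jar_white 0.51 [369.6 174.4] [ 0.6801 -0.0686  0.046 ]
jar_black 0.81 [409.7 224.3] [ 0.5568 -0.1611  0.046 ]
jar_grey 0.73 [370.3 176.5] [ 0.6749 -0.0701  0.046 ]
jar_blue 0.83 [341.4 193.1] [6.345e-01 5.000e-04 4.600e-02]
jar_blue 0.44 [373.2 210.1] [ 0.5921 -0.0748  0.046 ]
jar_green 0.68 [342.7 229.1] [ 0.547 -0.001  0.046]
scene 452.11598408115196 -0.015181997923976922 [1.35916486 0.41842336 0.76512756]
turntable 0.67 [276.4 273.7] [ 0.5805 -0.078   0.034 ]
turntable 0.53 [254.6 257.7] [ 0.5419 -0.1663  0.034 ]
handle 0.61 [269.2 234.7] [ 0.6021 -0.0727  0.17  ]
jar_orange 0.9 [312.8 234. ] [ 0.3947 -0.0604  0.046 ]
jar_orange 0.83 [238.2 274.6] [ 0.6329 -0.1582  0.046 ]
jar_ora
[... 362 characters left out ...]
 0.046 ]
{'time': 1.1, 'joint_positions': array([-1.26910752e+00,  8.71667421e-02,  1.37072352e+00,  4.53396036e-06,
        1.68360884e+00, -1.03119825e-01]), 'qvel': array([ 0.00050947, -0.00130018,  0.00191273,  0.00036834, -0.00216409,
        0.00030759]), 'joint_torque': array([ 1.45470156e-03, -3.40049851e+01, -3.02606177e+01,  7.18986592e-02,
        2.37502554e-02, -3.53173000e-06]), 'tool_pos': array([ 0.21660213, -0.50555764,  0.20551212]), 'ee_rot': array([3.14149914e+00, 5.14869677e-06, 4.04809138e-01]), 'wrist_force': array([ 0.28812191, -0.58607477, -0.01554768]), 'wrist_torque': array([-0.00319963,  0.03201485, -0.00607452]), 'finger_force': 0.0, 'width': 0.09408501051844281}
```

View pics/top1.png

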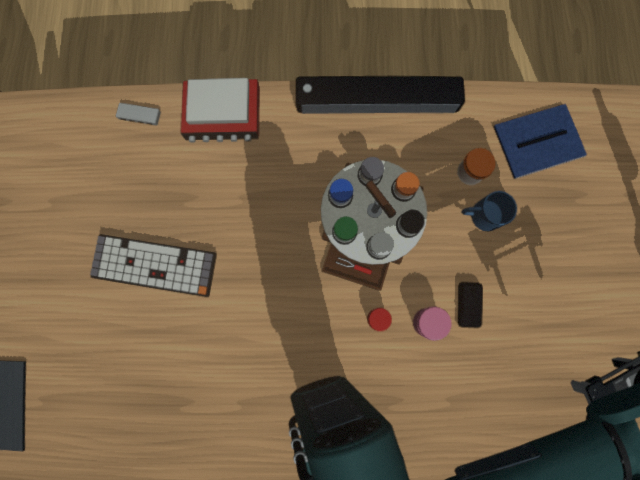

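View pics/scene1.png

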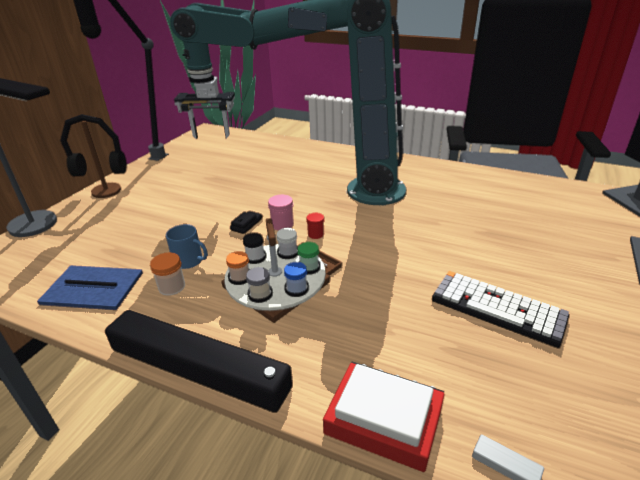

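The orange-lidded candidates in the top view are (407,184) on the turntable, (480,163) larger and off the carousel, red (380,319) and pink (433,323). The jar on the turntable at (407,184) fits: it is the smaller orange one and stands in a collar. I'll confirm it in a crop.

```bash
python3 - <<'E'
from h import *
s=snapshot("top"); im=s["pixels"][:,:,::-1]
x0,y0=310,145
c=cv2.resize(im[y0:y0+150,x0:x0+200],None,fx=4,fy=4,interpolation=cv2.INTER_CUBIC)
# lids centroids: fit centre
cv2.imwrite("pics/crop1.png",c)
for q in("turntable","handle","carousel_base"):
    for cam_ in ("top",):
        for d in masks_of(cam_,q)[:2]:
            m=d["mask"].astype(np.uint8); ys,xs=np.nonzero(m)
            print(q,round(d["score"],2),d["extent"],m.sum(),xs.mean(),ys.mean())
            if q=="turntable":
                h=cv2.convexHull(np.c_[xs,ys].astype(np.int32))
                W=np.array([ray(s,p,.046)[:2] for p in h[:,0].astype(float)]).astype(np.float32)
                print(cv2.minEnclosingCircle(W))
            if q=="handle":
                print("rect",cv2.minAreaRect(np.array([ray(s,p,.183)[:2] for p in np.c_[xs,ys].astype(float)],np.float32)*1000))
E
```

```text
turntable 0.91 [320.5, 161.5, 428.3, 265.7] 5554 372.2722362261433 213.75099027727765
((0.5906069278717041, -0.07619128376245499), 0.12807992100715637)
handle 0.71 [363.3, 181.7, 395.8, 217.5] 412 380.30582524271847 199.25
rect ((587.798583984375, -72.9610824584961), (91.7678451538086, 24.65390396118164), 35.74534225463867)
carousel_base 0.65 [321.9, 162.0, 402.9, 290.2] 1523 355.14051214707814 268.38411030860146
```

View pics/crop1.png

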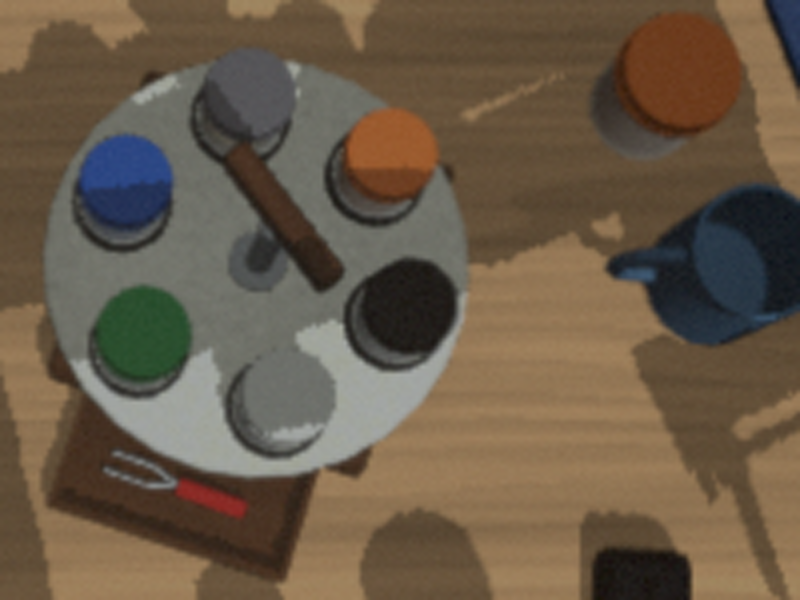

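The crop confirms it: the small orange lid at crop (390,155) stands in a collar beside the handle bar, while the bigger orange jar at (680,72) is off the carousel. The tray's outer corners are at crop (47,507) and (282,580).

```bash
python3 - <<'E'
from h import *
from scipy.optimize import least_squares
s=snapshot("top")
C0=np.array([.5906,-.0762])
pp=lambda c:[(c[0]+.5)/4-.5+310,(c[1]+.5)/4-.5+145]
a=ray(s,pp((47,503)),.016)[:2]; b=ray(s,pp((285,577)),.016)[:2]
print("tray corners",a,b,"width",np.linalg.norm(a-b),"dist",np.linalg.norm((a+b)/2-C0))
m=(a+b)/2; e=b-a; print("front dir from mid",np.degrees(np.arctan2(*(m-C0)[::-1])),"from edge normal",np.degrees(np.arctan2(e[1],e[0]))-90, np.degrees(np.arctan2(e[1],e[0]))+90)
# plinth corners at z=28mm
for c in((152,72),(50,365),(348,474),(452,172)):
    w=ray(s,pp(c),.028)[:2]-C0; print("corner",w,np.linalg.norm(w),np.degrees(np.arctan2(w[1],w[0])))
# lid centres from mask top part in crop
L=dict(orange=(392,153),grey=(250,93),blue=(126,180),green=(143,331),white=(286,391),black=(408,306))
P={k:ray(s,pp(c),.110)[:2] for k,c in L.items()}
ang=[];C=np.mean(list(P.values()),axis=0);print("lid mean",C)
for k in P:
    w=P[k]-C; print(k,np.linalg.norm(w).round(4),np.degrees(np.arctan2(w[1],w[0])).round(1))
# scene: tray corners for cross check printed as projected prediction
sc=snapshot("scene")
for w in(a,b): print("scene pred",proj(sc,[*w,.016]))
save(sc,"sc2.png")
im=cv2.imread("pics/sc2.png")[190:340,200:400]; cv2.imwrite("pics/crop2.png",cv2.resize(im,None,fx=4,fy=4,interpolation=cv2.INTER_CUBIC))
E
```

```text
tray corners [0.45183522 0.05063817] [ 0.40559383 -0.09154442] width 0.14951305693565822 dist 0.17121513347756653
front dir from mid 160.99834300191608 from edge normal -198.01584058878092 -18.015840588780932
corner [0.12498375 0.05902045] 0.13821849185900378 25.277850564544906
corner [-0.05666855  0.12408429] 0.1364120075310702 114.54589447434492
corner [-0.12459424 -0.05331579] 0.1355223148651103 -156.83317285075972
corner [ 0.06011059 -0.12390851] 0.13771928690159785 -64.12101428128703
lid mean [ 0.5910692  -0.07546435]
orange 0.0886 -55.1
grey 0.087 5.0
blue 0.0874 65.4
green 0.0876 125.2
white 0.0857 -174.8
black 0.0869 -115.9
scene pred [341.34937865 262.4335468 ]
scene pred [301.88749974 242.3053562 ]
```

View pics/crop2.png

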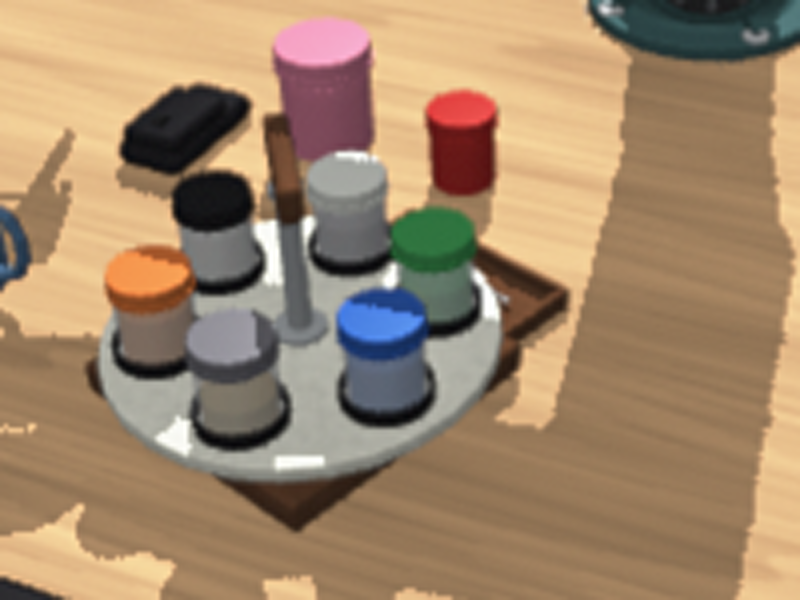

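```bash
python3 - <<'E'
import bench; from h import *
print([n for n in dir(bench) if not n.startswith('_')], getattr(bench,'grip_point_offset',None))
print(get_obs()["time"])
E
```

```text
['IKError', 'close_job', 'get_obs', 'grip_point_offset', 'masks_of', 'place_of', 'snapshot'] 0.0188
1.4
```

Call:
apply_moves:
  commands:
    - [0,0,0.14,0,0.01,0.03,70]
    - [0,0,0.28,0.015,0.03,0.06,70]
    - [0,0,0.42,0.03,0.05,0.08,70]
    - [0,0,0.56,0.05,0.07,0.09,70]
    - [0,0,0.7,0.07,0.09,0.09,70]

```text
time: 1.9
tool_pos: [0.2875, -0.4155, 0.2982]
ee_rot: [3.137, 0.003, 1.11]
wrist_force: [0.8, -0.2, -0.6]
width: 0.066
finger_force: 0.0
```

Call:
apply_moves:
  commands:
    - [0,0,0.132,0.015,0.017,0,60]
    - [0,0,0.265,0.03,0.034,0,60]
    - [0,0,0.397,0.046,0.051,0,60]
    - [0,0,0.53,0.061,0.068,0,60]
    - [0,0,0.662,0.076,0.085,0,60]

```text
time: 2.4
tool_pos: [0.3632, -0.3298, 0.2956]
ee_rot: [3.141, 0.0, 1.772]
wrist_force: [0.9, -0.3, 0.6]
width: 0.056
finger_force: 0.0
```

Call:
apply_moves:
  commands:
    - [0,0,0.132,0.015,0.017,0,60]
    - [0,0,0.265,0.03,0.034,0,60]
    - [0,0,0.397,0.046,0.051,0,60]
    - [0,0,0.53,0.061,0.068,0,60]
    - [0,0,0.662,0.076,0.085,0,60]

```text
time: 2.9
tool_pos: [0.4392, -0.2448, 0.2956]
ee_rot: [3.141, 0.0, 2.434]
wrist_force: [0.1, -0.8, 0.1]
width: 0.0562
finger_force: 0.0
```

Call:
apply_moves:
  commands:
    - [0,0,0.132,0.015,0.017,0,60]
    - [0,0,0.265,0.03,0.034,0,60]
    - [0,0,0.397,0.046,0.051,0,60]
    - [0,0,0.53,0.061,0.068,0,60]
    - [0,0,0.662,0.076,0.085,0,60]

```text
time: 3.4
tool_pos: [0.5152, -0.1598, 0.2955]
ee_rot: [3.142, 0.0, 3.096]
wrist_force: [0.4, 0.5, 0.8]
width: 0.0563
finger_force: 0.0
```

Call:
apply_moves:
  commands:
    - [0,0,0.132,0.015,0.017,0,60]
    - [0,0,0.265,0.03,0.034,0,60]
    - [0,0,0.397,0.046,0.051,0,60]
    - [0,0,0.53,0.061,0.068,0,60]
    - [0,0,0.662,0.076,0.085,0,60]

```text
time: 3.9
tool_pos: [0.5912, -0.0748, 0.2954]
ee_rot: [3.141, -0.0, -2.525]
wrist_force: [0.5, -0.4, -0.6]
width: 0.0564
finger_force: 0.0
```

```bash
python3 - <<'E'
from h import *
o=get_obs();print(o["time"],o["tool_pos"],o["ee_rot"],o["joint_positions"],o["width"])
s=snapshot("scene");save(s,"a.png");
C=[.591,-.0755]
im=cv2.imread("pics/a.png")[120:320,180:400]; cv2.imwrite("pics/crop3.png",cv2.resize(im,None,fx=3,fy=3,interpolation=cv2.INTER_CUBIC))
E
```

```text
3.9 [ 0.59120816 -0.07478625  0.29544685] [ 3.14149753e+00 -4.82684494e-05 -2.52484298e+00] [-2.20968089e-01  1.93093449e-01  1.07508489e+00  2.91049951e-05
  1.87351730e+00 -2.40850541e+00] 0.05640665966946246
```

View pics/crop3.png

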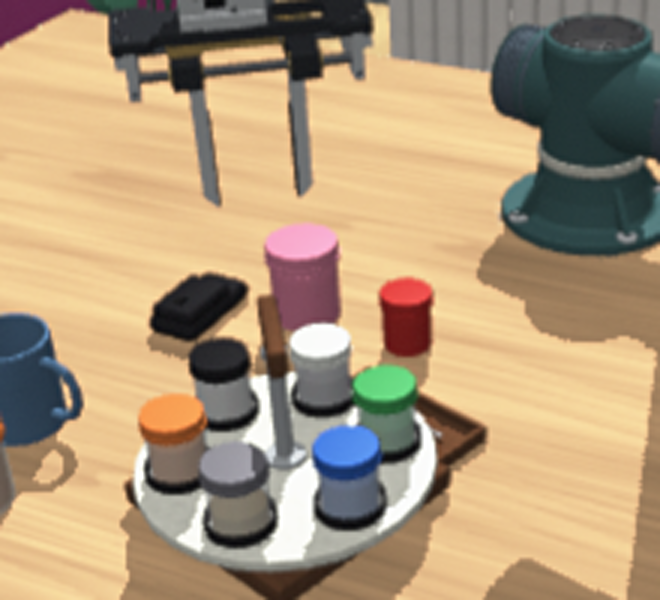

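The gripper is above the handle bar, which is at (273,340), with the fingers straddling its thickness. Going down.

Call:
apply_moves:
  commands:
    - [0,0,0,0,-0.0007,-0.03,60]
    - [0,0,0,0,-0.0007,-0.06,60]
    - [0,0,0,0,-0.0007,-0.09,60]
    - [0,0,0,0,-0.0007,-0.11,60]
    - [0,0,0,0,-0.0007,-0.125,60]

```text
time: 4.45
tool_pos: [0.5897, -0.0764, 0.1684]
ee_rot: [3.14, -0.002, -2.532]
wrist_force: [1.0, -0.3, 0.9]
width: 0.0564
finger_force: 0.0
```

Call:
apply_moves:
  commands:
    - [0,0,0,0,0,-0.01,60]
    - [0,0,0,0,0,-0.018,60]
    - [0,0,0,0,0,-0.018,50]
    - [0,0,0,0,0,-0.018,40]
    - [0,0,0,0,0,-0.018,32]

```text
time: 4.95
tool_pos: [0.5913, -0.0764, 0.1538]
ee_rot: [-3.14, 0.002, -2.53]
wrist_force: [0.4, 0.2, 0.5]
width: 0.0357
finger_force: 0.0
```

Call:
apply_moves:
  commands:
    - [0,0,0,0,0,0,28]
    - [0,0,0,0,0,0,24]
    - [0,0,0,0,0,0,21]
    - [0,0,0,0,0,0,18]
    - [0,0,0,0,0,0,16]

```text
time: 5.45
tool_pos: [0.5907, -0.0763, 0.1525]
ee_rot: [-3.141, 0.0, -2.53]
wrist_force: [-1.1, -1.2, -0.4]
width: 0.016
finger_force: 30.0
```

Call:
apply_moves:
  commands:
    - [0,0,0,0,0,0,10]
    - [0,0,0,0,0,0,5]
    - [0,0,0,0,0,0,0]
    - [0,0,0,0,0,0,0]
    - [0,0,0,0,0,0,0]

```text
time: 5.95
tool_pos: [0.5907, -0.0763, 0.1526]
ee_rot: [-3.142, 0.0, -2.53]
wrist_force: [0.9, -0.6, 0.5]
width: 0.0159
finger_force: 30.0
```

Call:
apply_moves:
  commands:
    - [0,0,-0.006,0,0,0,0]
    - [0,0,-0.02,0,0,0,0]
    - [0,0,-0.045,0,0,0,0]
    - [0,0,-0.08,0,0,0,0]
    - [0,0,-0.12,0,0,0,0]

```text
time: 6.45
tool_pos: [0.5907, -0.0764, 0.1525]
ee_rot: [-3.141, 0.0, -2.653]
wrist_force: [0.5, 0.0, 0.9]
width: 0.0152
finger_force: 30.0
```

Call:
apply_moves:
  commands:
    - [0,0,-0.04,0,0,0,0]
    - [0,0,-0.08,0,0,0,0]
    - [0,0,-0.12,0,0,0,0]
    - [0,0,-0.16,0,0,0,0]
    - [0,0,-0.2,0,0,0,0]

```text
time: 6.95
tool_pos: [0.5907, -0.0765, 0.1526]
ee_rot: [-3.141, 0.0, -2.853]
wrist_force: [0.7, -1.1, 0.5]
width: 0.0156
finger_force: 30.0
```

Call:
apply_moves:
  commands:
    - [0,0,-0.04,0,0,0,0]
    - [0,0,-0.08,0,0,0,0]
    - [0,0,-0.12,0,0,0,0]
    - [0,0,-0.16,0,0,0,0]
    - [0,0,-0.2,0,0,0,0]

```text
time: 7.45
tool_pos: [0.5908, -0.0766, 0.1526]
ee_rot: [-3.141, 0.0, -3.053]
wrist_force: [0.8, -0.6, 0.3]
width: 0.0155
finger_force: 30.0
```

Call:
apply_moves:
  commands:
    - [0,0,-0.04,0,0,0,0]
    - [0,0,-0.08,0,0,0,0]
    - [0,0,-0.12,0,0,0,0]
    - [0,0,-0.16,0,0,0,0]
    - [0,0,-0.2,0,0,0,0]

```text
time: 7.95
tool_pos: [0.5908, -0.0766, 0.1526]
ee_rot: [-3.141, 0.001, 3.03]
wrist_force: [0.8, -1.1, -0.5]
width: 0.0158
finger_force: 30.0
```

Call:
apply_moves:
  commands:
    - [0,0,-0.04,0,0,0,0]
    - [0,0,-0.08,0,0,0,0]
    - [0,0,-0.12,0,0,0,0]
    - [0,0,-0.16,0,0,0,0]
    - [0,0,-0.2,0,0,0,0]

```text
time: 8.45
tool_pos: [0.5908, -0.0768, 0.1526]
ee_rot: [-3.141, 0.001, 2.83]
wrist_force: [0.1, -1.7, -0.4]
width: 0.0158
finger_force: 30.0
```

Call:
apply_moves:
  commands:
    - [0,0,-0.04,0,0,0,0]
    - [0,0,-0.08,0,0,0,0]
    - [0,0,-0.12,0,0,0,0]
    - [0,0,-0.16,0,0,0,0]
    - [0,0,-0.2,0,0,0,0]

```text
time: 8.95
tool_pos: [0.5907, -0.0768, 0.1526]
ee_rot: [-3.141, 0.001, 2.63]
wrist_force: [-0.0, -2.9, 0.7]
width: 0.0155
finger_force: 30.0
```

Call:
apply_moves:
  commands:
    - [0,0,-0.04,0,0,0,0]
    - [0,0,-0.08,0,0,0,0]
    - [0,0,-0.12,0,0,0,0]
    - [0,0,-0.16,0,0,0,0]
    - [0,0,-0.2,0,0,0,0]

```text
time: 9.45
tool_pos: [0.5907, -0.0769, 0.1526]
ee_rot: [-3.141, 0.001, 2.43]
wrist_force: [0.4, -1.8, -0.3]
width: 0.0155
finger_force: 30.0
```

Call:
apply_moves:
  commands:
    - [0,0,-0.04,0,0,0,0]
    - [0,0,-0.08,0,0,0,0]
    - [0,0,-0.12,0,0,0,0]
    - [0,0,-0.16,0,0,0,0]
    - [0,0,-0.2,0,0,0,0]

```text
time: 9.95
tool_pos: [0.5906, -0.077, 0.1526]
ee_rot: [-3.141, 0.001, 2.23]
wrist_force: [-0.2, -1.6, 0.4]
width: 0.0159
finger_force: 30.0
```

Call:
apply_moves:
  commands:
    - [0,0,-0.04,0,0,0,0]
    - [0,0,-0.08,0,0,0,0]
    - [0,0,-0.12,0,0,0,0]
    - [0,0,-0.16,0,0,0,0]
    - [0,0,-0.2,0,0,0,0]

```text
time: 10.45
tool_pos: [0.5905, -0.0771, 0.1526]
ee_rot: [-3.141, 0.001, 2.029]
wrist_force: [-0.0, -1.3, 0.2]
width: 0.0157
finger_force: 30.0
```

Call:
apply_moves:
  commands:
    - [0,0,-0.04,0,0,0,0]
    - [0,0,-0.08,0,0,0,0]
    - [0,0,-0.12,0,0,0,0]
    - [0,0,-0.16,0,0,0,0]
    - [0,0,-0.2,0,0,0,0]

```text
time: 10.95
tool_pos: [0.5904, -0.0771, 0.1526]
ee_rot: [-3.141, 0.001, 1.829]
wrist_force: [-0.8, -1.4, 0.2]
width: 0.0156
finger_force: 30.0
```

Call:
apply_moves:
  commands:
    - [0,0,-0.04,0,0,0,0]
    - [0,0,-0.08,0,0,0,0]
    - [0,0,-0.12,0,0,0,0]
    - [0,0,-0.16,0,0,0,0]
    - [0,0,-0.2,0,0,0,0]

```text
time: 11.45
tool_pos: [0.5903, -0.0771, 0.1525]
ee_rot: [-3.141, 0.001, 1.629]
wrist_force: [-0.2, -2.2, 0.5]
width: 0.0158
finger_force: 30.0
```

Call:
apply_moves:
  commands:
    - [0,0,-0.04,0,0,0,0]
    - [0,0,-0.08,0,0,0,0]
    - [0,0,-0.12,0,0,0,0]
    - [0,0,-0.155,0,0,0,0]
    - [0,0,-0.18,0,0,0,0]

```text
time: 11.95
tool_pos: [0.5902, -0.0771, 0.1525]
ee_rot: [-3.141, 0.001, 1.45]
wrist_force: [-1.8, -3.0, 1.5]
width: 0.0158
finger_force: 30.0
```

Call:
apply_moves:
  commands:
    - [0,0,-0.02,0,0,0,0]
    - [0,0,-0.035,0,0,0,0]
    - [0,0,-0.045,0,0,0,0]
    - [0,0,-0.05,0,0,0,0]
    - [0,0,-0.05,0,0,0,0]

```text
time: 12.45
tool_pos: [0.5902, -0.0771, 0.1526]
ee_rot: [-3.141, 0.002, 1.402]
wrist_force: [-2.2, -4.3, 0.9]
width: 0.0157
finger_force: 30.0
```

```bash
python3 - <<'E'
from h import *
o=get_obs();print(o["time"],o["tool_pos"],o["ee_rot"],o["wrist_force"],o["wrist_torque"],o["width"])
s=snapshot("top");save(s,"b.png")
im=cv2.imread("pics/b.png")[145:295,310:510]; cv2.imwrite("pics/crop4.png",cv2.resize(im,None,fx=4,fy=4,interpolation=cv2.INTER_CUBIC))
sc=snapshot("scene");save(sc,"c.png")
im=cv2.imread("pics/c.png")[190:340,200:400]; cv2.imwrite("pics/crop5.png",cv2.resize(im,None,fx=4,fy=4,interpolation=cv2.INTER_CUBIC))
E
```

```text
12.45 [ 0.59022644 -0.07707402  0.15256259] [-3.14111756e+00  1.56524147e-03  1.40178939e+00] [-2.22088991 -4.25506527  0.91506004] [-0.81869531  0.27950734 -0.01747035] 0.015664048880762706
```

View pics/crop4.png

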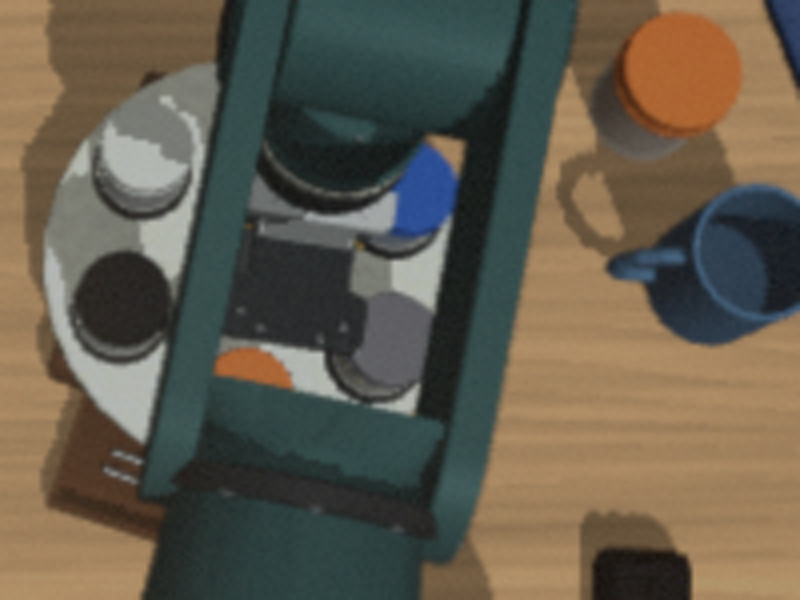

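View pics/crop5.png

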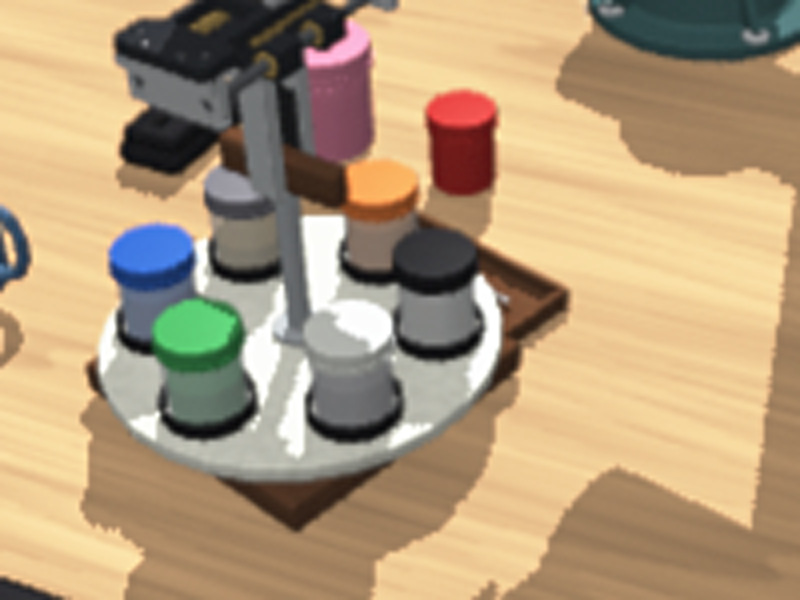

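The top crop shows the orange lid at (252,368) nearing the front. In the scene crop all the jars are upright, and the orange one at (380,190) is heading for the tray. Before the last few degrees I'll refine the plinth yaw with a model overlay on the first pictures.

```bash
cat > ov.py <<'E'
from h import *
s={c:snapshot(c) for c in("top","scene")}
def draw(c,fn,box,k,C,yaw,imsc):
    im=cv2.imread("pics/"+fn); x0,y0,w,h=box
    o=cv2.resize(im[y0:y0+h,x0:x0+w],None,fx=k,fy=k,interpolation=cv2.INTER_CUBIC)
    f=np.array([np.cos(yaw),np.sin(yaw)]); l=np.array([-f[1],f[0]])
    def P(a,b,z): p=proj(s[c],[*(C+a*f+b*l),z]); return tuple(int(round(v)) for v in ((p-[x0,y0]+.5)*k))
    def poly(pts,z,col):
        cv2.polylines(o,[np.array([P(a,b,z) for a,b in pts])],False,col,1)
    t=[(.1,.075),(.174,.075),(.174,-.075),(.1,-.075)]
    poly(t,.016,(0,255,255)); poly(t,0,(255,255,0))
    q=[(.1,.1),(.1,-.1),(-.1,-.1),(-.1,.1),(.1,.1)]
    poly(q,.028,(0,255,0)); poly(q,0,(255,0,255))
    th=np.linspace(0,2*np.pi,60); poly([(.128*np.cos(a),.128*np.sin(a)) for a in th],.046,(0,0,255))
    return o
E
python3 - <<'E'
from ov import *
C=np.array([.5908,-.0757]); y=np.radians(161)
a=draw("top","top1.png",(314,155,122,142),4,C,y,0)[:,:400]
a=draw("top","top1.png",(314,158,122,138),4,C,y,0); b=draw("scene","scene1.png",(215,240,133,92),3,C,y,0)
h=max(a.shape[0],b.shape[0]); 
o=np.zeros((h,min(800,a.shape[1]+b.shape[1]),3),np.uint8);o[:a.shape[0],:a.shape[1]]=a
w=o.shape[1]-a.shape[1];o[:b.shape[0],a.shape[1]:]=b[:,-w:]
cv2.imwrite("pics/ov.png",o)
for c in("top","scene"):
  for d in place_of(c,"front_place")[:2]: print(c,d)
E
```

```text
scene {'pixel': [298.3, 256.5], 'score': 0.94}
```

View pics/ov.png

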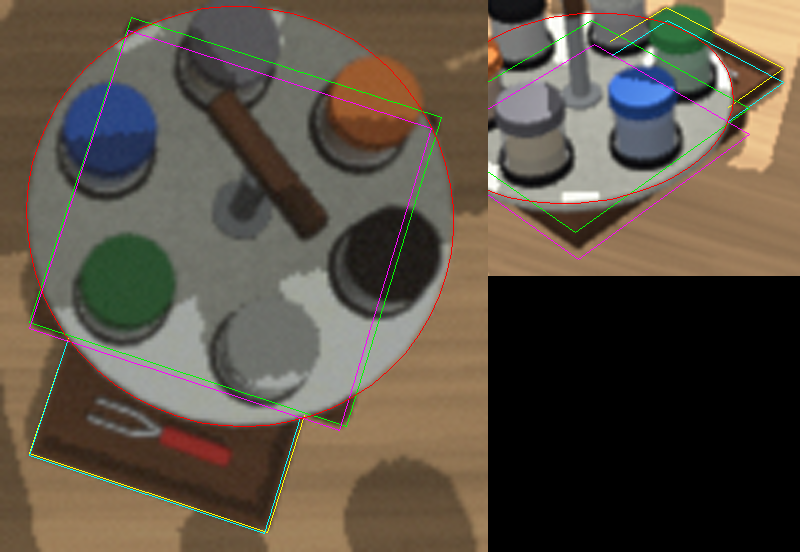

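```bash
python3 - <<'E'
from ov import *
g=cv2.GaussianBlur(cv2.imread("pics/top1.png").astype(np.float32).sum(2),(0,0),.7)
C=np.array([.5908,-.0757]); y=np.radians(161); f=np.array([np.cos(y),np.sin(y)]); l=np.array([-f[1],f[0]])
def edge(pts,n,z):   # pts in (a,b), normal n outward
    out=[]
    for p in pts:
        base=C+p[0]*f+p[1]*l; nn=n[0]*f+n[1]*l
        d=np.linspace(-.008,.008,65)
        px=np.array([proj(s["top"],[*(base+t*nn),z]) for t in d],np.float32)
        v=cv2.remap(g,px[:,0][None],px[:,1][None],cv2.INTER_CUBIC)[0]
        gr=np.gradient(v); i=gr.argmax(); out.append((d[i],gr[i]))
    return np.array(out)
u=np.linspace(-.068,.068,35)
for name,pts,n,cc,z in(("front",[(.174,b) for b in u],(1,0),u,.0),("left(+l)",[(a,.075) for a in np.linspace(.12,.17,20)],(0,1),np.linspace(.12,.17,20),.016),("right",[(a,-.075) for a in np.linspace(.12,.17,20)],(0,-1),np.linspace(.12,.17,20),.016)):
    e=edge(pts,n,z); k=np.abs(e[:,0]-np.median(e[:,0]))<.003
    p=np.polyfit(cc[k],e[k,0],1); print(name,k.sum(),"offset mm",1000*np.median(e[:,0]),"slope deg",np.degrees(p[0]),"res",1000*np.std(e[k,0]-np.polyval(p,cc[k])))
E
```

```text
front 35 offset mm -0.5000000000000004 slope deg 0.05316310073867925 res 0.7487561380728179
left(+l) 20 offset mm 0.1250000000000001 slope deg 1.4242093764680457 res 0.6929830906376968
right 17 offset mm 6.875 slope deg -0.90165157089439 res 0.7900210059620634
```

The fitted front edge confirms a front direction of 161.0°, so there are 0.164 rad left to turn.

Call:
apply_moves:
  commands:
    - [0,0,-0.01,-0.0001,-0.0001,0,0]
    - [0,0,-0.03,-0.0001,-0.0003,0,0]
    - [0,0,-0.055,-0.0002,-0.0005,0,0]
    - [0,0,-0.085,-0.0003,-0.0007,0,0]
    - [0,0,-0.11,-0.0004,-0.0008,0,0]

```text
time: 13.35
tool_pos: [0.5902, -0.0771, 0.1526]
ee_rot: [3.141, 0.0, 1.291]
wrist_force: [-2.6, -3.3, 1.5]
width: 0.016
finger_force: 30.0
```

Call:
apply_moves:
  commands:
    - [0,0,-0.022,0,0,0,0]
    - [0,0,-0.038,0,0,0,0]
    - [0,0,-0.048,0,0,0,0]
    - [0,0,-0.053,0,0,0,0]
    - [0,0,-0.054,0,0,0,0]

```text
time: 13.85
tool_pos: [0.5902, -0.0771, 0.1526]
ee_rot: [-3.142, 0.0, 1.239]
wrist_force: [-3.1, -3.2, 2.0]
width: 0.0156
finger_force: 30.0
```

Call:
apply_moves:
  commands:
    - [0,0,0,0,0,0,0]
    - [0,0,0,0,0,0,0]
    - [0,0,0,0,0,0,0]
    - [0,0,0,0,0,0,0]
    - [0,0,0,0,0,0,0]

```text
time: 14.35
tool_pos: [0.5901, -0.077, 0.1526]
ee_rot: [-3.142, 0.0, 1.239]
wrist_force: [-2.7, -3.2, 2.9]
width: 0.0154
finger_force: 30.0
```

```bash
python3 - <<'E'
from ov import *
print(get_obs()["time"],np.degrees(get_obs()["ee_rot"]),get_obs()["qvel"].round(3))
for c in s: save(s[c],c+"9.png")
C=np.array([.5908,-.0757]); f=np.array([np.cos(np.radians(161)),np.sin(np.radians(161))])
o=[]
for c,fn,box,k in(("top","top9.png",(314,158,100,138),4),("scene","scene9.png",(205,205,133,120),3)):
    im=cv2.imread("pics/"+fn); x0,y0,w,h=box
    v=cv2.resize(im[y0:y0+h,x0:x0+w],None,fx=k,fy=k,interpolation=cv2.INTER_CUBIC)
    for j in range(6):
        a=np.radians(161+60*j); n=C+.088*np.array([np.cos(a),np.sin(a)])
        th=np.linspace(0,2*np.pi,40)
        for r,z in((.027,.110),):
            p=np.array([(proj(s[c],[n[0]+r*np.cos(t),n[1]+r*np.sin(t),z])-[x0,y0]+.5)*k for t in th]).round().astype(np.int32)
            cv2.polylines(v,[p],True,(0,255,255) if j else (255,0,255),1)
    o.append(v)
a,b=o; O=np.zeros((552,a.shape[1]+b.shape[1],3),np.uint8);O[:a.shape[0],:a.shape[1]]=a;O[:b.shape[0],a.shape[1]:]=b
cv2.imwrite("pics/fin.png",O)
E
```

```text
14.45 [-1.79999517e+02 -1.17423003e-03  7.09786393e+01] [-0.002 -0.     0.     0.002  0.002 -0.001]
```

View pics/fin.png

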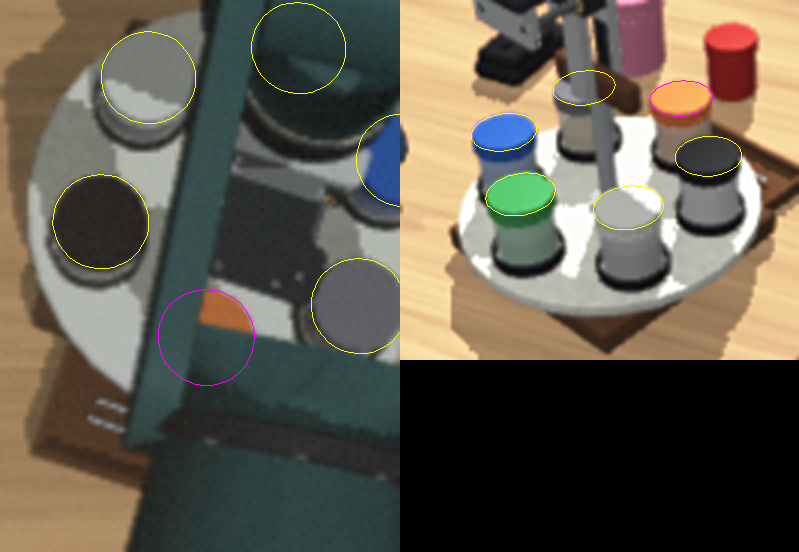

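All six lids line up with the circles predicted for 161°: orange is at the front (scene crop (680,98)), all jars are upright, the handle is gripped and the arm is still. Handing in.

```bash
python3 -c "from bench import *; print(close_job())"
```

```text
the job is handed in; nothing more can be done
None
```

I turned the carousel until the orange-lidded jar stood at the front, midway along the tray, and handed the job in with the gripper still holding the handle; the final pictures showed all six jars upright in their places.

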